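# Close the small pressure cooker with the lid that fits it

### The job

Close the small pressure cooker: of the three look-alike lids lying about, find the one whose size fits this pot, set it on the rim with its lugs in the gaps beside the pot's two claws, and turn it clockwise (seen from above) until it meets its stop, lugs under the claws and its side grips over the pot's grips. Leave the pot standing where it is and don't disturb the other lids or the mug, bowl and spoon nearby.

Things in the scene. Friction and masses are not known exactly. Their poses are not given: they have to be found in the camera images.
- pot: small steel pressure cooker, loose, about 2.4 kg: mouth diameter 118 mm, outer diameter 126, rim at z = 90. Origin: centre of its underside, z up. Black side grips along +x and -x, below the rim, out to 96 from the axis; a steel claw at +y and another at -y (see pot_claw)
- pot_rim (a point): centre of the pot's mouth at rim height (axes as the pot's). A lid goes down here with its lugs (its y axis) 0.5 to 0.9 rad anticlockwise of the claws, seen from above, and then turns clockwise until the lugs meet the stops; its axes are then parallel to the pot's
- pot_claw (a point): on the rim's height below the lip of the claw at the pot's +y side, 70 mm from the axis (the other claw is across the pot). Claw: 34 mm wide along x, post 76 to 81 from the axis, top 13 above the rim; the lip reaches in to 66 from the axis, its underside 8.5 above the rim; a stop closes the claw at its clockwise end
- lid_a: steel pressure-cooker lid, one of three look-alikes: disc diameter 144 mm, underside at z = 12, top 18 to 23; under it a plug 131 across, 12 deep. At the disc's edge along +-y two lugs 16 wide, 5.5 thick, out to 83 from the axis; along +-x black grips out to 101. Centre handle bar along x, 58 long, 22 wide, z = 27 to 50. Origin: centre of the plug's underside, z up; same after a half turn
- lid_b: steel pressure-cooker lid, one of three look-alikes: disc diameter 126 mm, underside at z = 12, top 18 to 23; under it a plug 113 across, 12 deep. At the disc's edge along +-y two lugs 16 wide, 5.5 thick, out to 74 from the axis; along +-x black grips out to 92. Centre handle bar along x, 58 long, 22 wide, z = 27 to 50. Origin: centre of the plug's underside, z up; same after a half turn
- lid_c: steel pressure-cooker lid, one of three look-alikes: disc diameter 108 mm, underside at z = 12, top 18 to 23; under it a plug 95 across, 12 deep. At the disc's edge along +-y two lugs 16 wide, 5.5 thick, out to 65 from the axis; along +-x black grips out to 83. Centre handle bar along x, 58 long, 22 wide, z = 27 to 50. Origin: centre of the plug's underside, z up; same after a half turn
- mug: yellow mug, 78 mm wide (113 with its handle), 102 mm high; origin at the centre of its underside
- bowl_cream: plain cream bowl, 180 mm across, 82 mm high; origin at the centre of its underside
- spoon: steel spoon, 165 mm long, lying along its x axis, 14 mm high; origin at the centre of its underside

How it is judged:
By the outcome, as a careful person would: the job done as asked, in the order asked, and still so for the second after the job is handed in, with the robot touching nothing.
It also fails if it takes over 40 s, if anything falls off the work surface, if the arm or the gripper's body presses on something with over 40 N, if the wrist force passes 120 N, or if a joint passes its speed limit or range.

### The arm

A 6-joint arm with a two-finger parallel gripper is mounted at the origin on a cart in front of the work surface, level with it; the furniture and walls round the work are solid. World frame = base frame: x ahead of the robot, y to its left, z up, the work surface at z = 0. Lengths are in m, angles in rad, forces in N, time in s.
With the tool pointing down it reaches from about 0.375 to 0.925 m from the base axis. Payload 5.7 kg.
Tool frame: the origin (TCP) lies at the centre of the arm's flange, where the gripper is bolted on; the fingertips stand 182 mm ahead of it and the grasp point (between the pads) lies 163 mm ahead of it; z points along the fingers, y is the direction in which the jaws open and shut (so a half turn about z gives the same grasp; the last joint's range is limited). The gripper opens to 88 mm and grips with 3 to 60 N. Pads are 20 mm wide; open, the fingers measure 115 mm over their backs; the gripper's body (75 mm by 178 mm) begins 61 mm behind the grasp point.
Start: joints at [1.15, 0.359, 1.51, -0, 1.272, -0.115], TCP at [0.181, 0.572, 0.405] pointing down, gripper open.
Joint ranges: [-2.97, 2.97], [-1.01, 2.36], [0.21, 2.38], [-0.96, 4.11], [0.2, 2.71], [-2.98, 2.98]. Speed limits (rad/s): [2.39, 2.39, 3.14, 3.14, 3.14, 3.14].

### API

Orientations are given as a rotation vector (axis times angle).
In Python, from station import bot gives the robot as it stands.
- The arm moves only by the tool servo_tool, never from a script. Its argument "motion" is a list of rows, each a list of 6 numbers: the shift along the tool's x, y, z in mm, then the turn, a rotation vector about the tool's x, y, z in degrees. In form: [[tx, ty, tz, wx, wy, wz], ...]. A call has 1 to 20 rows; each row is the pose to reach, as a shift and turn from the pose commanded when the call began, along the tool's axes at that moment; what a row does not reach only later rows make up. A row lasts 1/8 s, in which the tool goes at most 62.5 mm and 10.7 degrees, less where a joint would pass 70% of its speed; a pose out of reach is approached as far as the arm can. A call with a gripper value outside its range is refused whole. "fingers" is the closure in counts, from 0 (fully open) to 255 (shut), set as the call begins (left out, the last holds). The fingers move at their own pace and stop on an object; the grip force is fixed at half the most. Time passes only in rows, so rows that repeat a pose let the fingers close. It gives the time, the measured TCP pose, the force and the opening at its end, in the units of the state.
- bot.observe(): the state, without advancing time (a new reading comes with each control period).
- bot.snapshot(name): name is "scene" or "top"; returns a dict with "frame" (400x640x3 uint8, blue, green, red), "range_z" (400x640 float32, m along the optical axis (not along the pixel's ray), 0 where there is no reading), "fovy" (degrees; the focal length in pixels is half the picture's height over the tangent of half this angle, whatever the lens; pixels are square), "cx", "cy" (the principal point, pixels), "cam_to_world" (4x4, takes a point from camera to world coordinates). Camera axes: x right, y down, z forward; pixel columns grow to the right and rows downward; lengths in m; the calibration is good to about 2 mm. A picture is of the moment at which its call begins.
- bot.close_job(): hands the job in, once; it reports no verdict.
The state is a dict: "time": time; "joint_pos": joint angles; "qvel": joint speeds; "effort": joint torques, N m; "tool_pos": TCP position; "ee_rot": TCP orientation; "contact_force": force on the tool from outside, world axes, zero at the start; "wrist_torque": the same for the moment, N m; "opening": finger opening in m.
Only numpy, scipy, OpenCV 4.12 (cv2) and the standard library are available. Lean on these libraries where they do the work, as an engineer would, in place of code of your own. Each camera call takes 0.05 s, during which the arm holds its last target. There are 200 camera calls.

## Working session

There is one attempt and no reset: what is moved stays moved. The work goes in short steps, Python scripts to look and compute and a tool call to move; the robot and the scene stay as the last step left them, time stands still between calls to the robot, and variables do not carry over. Pictures are saved under pics/ and viewed, about 8 in all and at most 12, crops included, and the job is handed in when it is done.

Besides the shell and the picture viewer there is one more tool, called after ">>>" by a JSON object that holds its "fn" and its "kwargs". servo_tool: Moves the arm, as the interface text tells. Its arguments: {"type":"object","properties":{"motion":{"type":"array","items":{"type":"array","items":{"type":"number"}}},"fingers":{"type":"number"}},"required":["motion"]}

```bash
ls; mkdir -p pics
python3 - <<'E'
from station import bot
import cv2, numpy as np
s=bot.observe(); print({k:np.round(v,3) for k,v in s.items()})
for n in("top","scene"):
    d=bot.snapshot(n); cv2.imwrite(f"pics/{n}0.png",d["frame"]); np.savez(f"{n}0.npz",**d)
    print(n,d["fovy"],d["cx"],d["cy"],np.round(d["cam_to_world"],3))
E
```

```text
pics
{'time': np.float64(0.0), 'joint_pos': array([ 1.15 ,  0.36 ,  1.511, -0.   ,  1.273, -0.115]), 'qvel': array([ 0.   , -0.   , -0.003, -0.001,  0.003,  0.001]), 'effort': array([ 1.0000e-03, -5.1536e+01, -2.7073e+01,  6.8000e-02,  3.5000e-02,
       -0.0000e+00]), 'tool_pos': array([0.18 , 0.572, 0.404]), 'ee_rot': array([-4.780e-01, -3.104e+00,  3.000e-03]), 'contact_force': array([0.253, 0.595, 0.02 ]), 'wrist_torque': array([ 0.025, -0.014,  0.041]), 'opening': np.float64(0.088)}
top 43.7342601215085 322.19418558912565 193.62279370254126 [[-1.10e-02 -9.75e-01  2.23e-01  1.67e-01]
 [-1.00e+00  1.20e-02  1.00e-03 -1.50e-02]
 [-4.00e-03 -2.23e-01 -9.75e-01  1.56e+00]
 [ 0.00e+00  0.00e+00  0.00e+00  1.00e+00]]
scene 52.260970433675034 313.2530235056299 199.74049898402356 [[ 0.695 -0.508  0.509 -0.15 ]
 [-0.718 -0.471  0.512 -0.705]
 [-0.02  -0.722 -0.692  0.992]
 [ 0.     0.     0.     1.   ]]
```

View pics/top0.png

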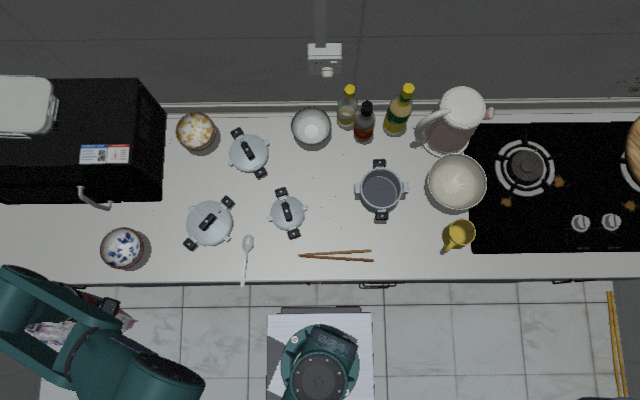

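View pics/scene0.png

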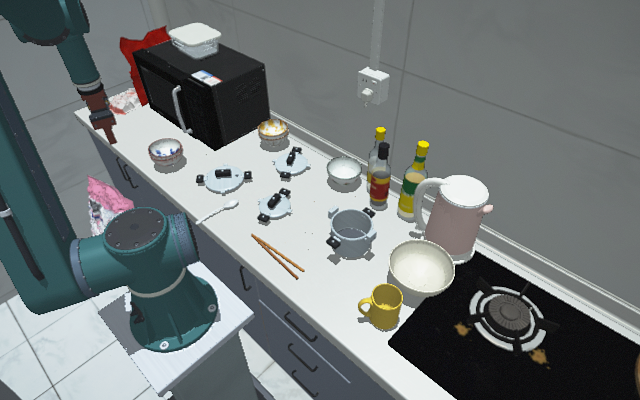

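```bash
cat > h.py <<'E'
import numpy as np, cv2
def K(d): return 200/np.tan(np.radians(float(d["fovy"]))/2)
def cloud(d):
    f=K(d); v,u=np.mgrid[0:400,0:640]; z=d["range_z"]
    P=np.stack([(u-d["cx"])/f*z,(v-d["cy"])/f*z,z],-1)
    T=d["cam_to_world"]; return P@T[:3,:3].T+T[:3,3]
def ray(d,u,v,h):
    f=K(d); T=d["cam_to_world"]; u=np.asarray(u,float); v=np.asarray(v,float)
    r=np.stack([(u-d["cx"])/f,(v-d["cy"])/f,np.ones_like(u)],-1)@T[:3,:3].T
    return T[:3,3]+r*((h-T[2,3])/r[...,2])[...,None]
def blobs(m,amin=4):
    n,l,s,c=cv2.connectedComponentsWithStats(m.astype(np.uint8),connectivity=8)
    return [(c[i],s[i],l==i) for i in range(1,n) if s[i,4]>=amin]
E
python3 - <<'E'
from h import *
for n,rois in(("top",dict(L1=(178,190,245,255),L2=(222,122,278,182),L3=(262,182,310,242),pot=(345,152,416,226))),("scene",dict(L1=(190,162,255,195),L2=(270,145,314,182),L3=(250,186,300,222),pot=(320,200,385,262)))):
    d=np.load(n+"0.npz"); W=cloud(d); im=d["frame"]; g=im.max(2)
    for k,(a,b,c,e) in rois.items():
        m=np.zeros((400,640),bool); m[b:e,a:c]=True
        w=W[m]; print(n,k,"zpct",np.round(np.percentile(w[:,2],[2,50,98]),4))
        for cc,s,l in blobs(m&(g<75)):
            z=np.median(W[l][:,2]); print("  dark",np.round(cc,1),s[4],"z",round(z,4),"xy",np.round(ray(d,*cc,z),4), "minmaxz",np.round(np.percentile(W[l][:,2],[10,90]),3))
        x0,x1=(.012,.026) if k!="pot" else (.075,.11)
        q=m&(W[...,2]>x0)&(W[...,2]<x1)&(g>90); p=W[q][:,:2].astype(np.float32)
        print("  ring",len(p),cv2.minEnclosingCircle(p), p.mean(0))
    big=[im[b:e,a:c] for a,b,c,e in rois.values()]
    big=[cv2.resize(x,(380,280),interpolation=cv2.INTER_NEAREST) for x in big]
    cv2.imwrite(f"pics/c_{n}.png",np.vstack([np.hstack(big[:2]),np.hstack(big[2:])]))
E
```

```text
top L1 zpct [-0.0053  0.0056  0.0505]
  dark [227.6 201.8] 88 z 0.0265 xy [0.4947 0.2855 0.0265] minmaxz [0.02  0.031]
  dark [207.2 221.9] 143 z 0.0497 xy [0.4274 0.3415 0.0497] minmaxz [0.038 0.054]
  dark [189.7 244.3] 95 z 0.0266 xy [0.362  0.3982 0.0266] minmaxz [0.02  0.031]
  ring 1372 ((0.42626455426216125, 0.32103654742240906), 0.11463633924722672) [0.428871  0.3424833]
top L2 zpct [-0.0049  0.0053  0.0518]
  dark [236.5 132.4] 74 z 0.0282 xy [0.7244 0.2633 0.0282] minmaxz [0.024 0.033]
  dark [247.2 150.2] 117 z 0.0504 xy [0.6561 0.2237 0.0504] minmaxz [0.038 0.055]
  dark [260.1 172.5] 86 z 0.0263 xy [0.589  0.1846 0.0263] minmaxz [0.02 0.03]
  ring 938 ((0.667957603931427, 0.21946826577186584), 0.08788099139928818) [0.656774   0.22278503]
top L3 zpct [-0.0052  0.0046  0.0518]
  dark [280.8 191.9] 81 z 0.026 xy [0.5247 0.1181 0.026 ] minmaxz [0.021 0.032]
  dark [286.6 211.2] 114 z 0.0502 xy [0.4576 0.0977 0.0502] minmaxz [0.044 0.056]
  dark [293.5 233.6] 87 z 0.0264 xy [0.3914 0.078  0.0264] minmaxz [0.021 0.031]
  ring 753 ((0.47123774886131287, 0.09357978403568268), 0.
[... 1190 characters left out ...]
[0.5193 0.1112 0.026 ] minmaxz [0.022 0.029]
  dark [273.7 200.6] 97 z 0.0472 xy [0.451  0.0883 0.0472] minmaxz [0.037 0.052]
  dark [263.3 217.7] 59 z 0.0254 xy [0.3872 0.0712 0.0254] minmaxz [0.02  0.029]
  ring 477 ((0.4564915895462036, 0.1011020690202713), 0.08306863903999329) [0.45365626 0.0886007 ]
scene pot zpct [-0.0028  0.0062  0.1018]
  dark [371.8 201.7] 6 z 0.0265 xy [ 0.688  -0.143   0.0265] minmaxz [0.023 0.032]
  dark [368.8 212.2] 47 z 0.0808 xy [ 0.5971 -0.1971  0.0808] minmaxz [0.077 0.083]
  dark [332.8 242.7] 87 z 0.0796 xy [ 0.4295 -0.1973  0.0796] minmaxz [0.073 0.083]
  ring 642 ((0.5176958441734314, -0.18363749980926514), 0.09624140709638596) [ 0.5141006  -0.19481348]
```

View pics/c_top.png

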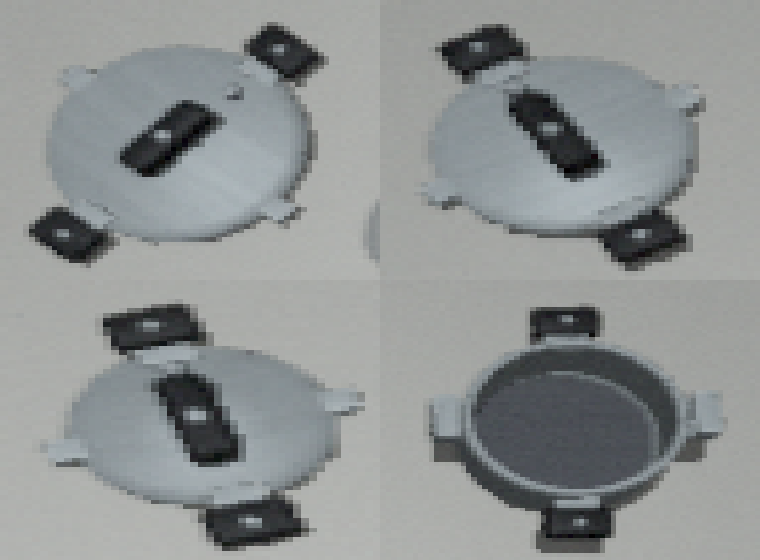

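View pics/c_scene.png

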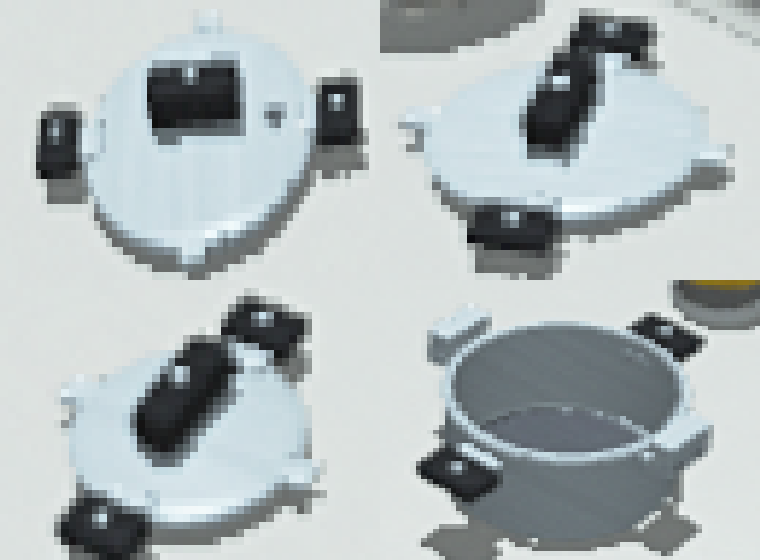

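```bash
cat >> h.py <<'E'
def dot(d,u,v,r=3):
    "subpixel centre of the bright rivet on a dark part near (u,v)"
    g=d["frame"].astype(float).mean(2); u=int(round(u)); v=int(round(v))
    s=g[v-1:v+2,u-1:u+2]; j,i=np.unravel_index(s.argmax(),s.shape); u+=i-1; v+=j-1
    w=g[v-1:v+2,u-1:u+2]; w=np.clip(w-np.percentile(w,40),0,None)
    y,x=np.mgrid[v-1:v+2,u-1:u+2]; return (w*x).sum()/w.sum(),(w*y).sum()/w.sum()
def tri(A,pa,B,pb):
    o1,o2=A["cam_to_world"][:3,3],B["cam_to_world"][:3,3]
    r1=ray(A,*pa,0)-o1; r2=ray(B,*pb,0)-o2
    t=np.linalg.lstsq(np.stack([r1,-r2],1),o2-o1,rcond=None)[0]
    p,q=o1+t[0]*r1,o2+t[1]*r2; return (p+q)/2,np.linalg.norm(p-q)
E
python3 - <<'E'
from h import *
A,B=np.load("top0.npz"),np.load("scene0.npz")
pts=dict(Lup=((236.4,132.3),(296.6,149)),Lc=((247,149.6),(290.8,155.6)),Llo=((260.3,171.9),(285.4,173.7)),Pup=((380.1,162.8),(369.1,210)),Plo=((382,216),(333.3,241.2)))
R={}
for k,(a,b) in pts.items():
    a,b=dot(A,*a),dot(B,*b); p,g=tri(A,a,B,b); R[k]=p
    h={'L':.027,'P':.083}[k[0]] if k!='Lc' else .05
    print(k,np.round(a,1),np.round(b,1),"tri",np.round(p,4),"gap",round(g,4),"top",np.round(ray(A,*a,h),4),"scene",np.round(ray(B,*b,h),4))
for k in 'LP': v=R[k+'up']-R[k+'lo']; print(k,(R[k+'up']+R[k+'lo'])/2,np.linalg.norm(v[:2]),np.degrees(np.arctan2(v[1],v[0])))
# table points: range check
for d in(A,B):
    W=cloud(d); print(np.median(W[225:235,330:340].reshape(-1,3),0))
# lids' and pot's bright tops at their height
for n,d,(a,b,c,e) in(("top",A,(345,152,416,226)),("scene",B,(320,200,385,262))):
    W=cloud(d); m=np.zeros((400,640),bool); m[b:e,a:c]=1
    for nm,z0,z1 in(("claw",.098,.112),):
        for cc,s,l in blobs(m&(W[...,2]>z0)&(W[...,2]<z1),6): print(n,nm,np.round(cc,1),s[4],np.round(ray(d,*cc,.103),4))
E
```

```text
Lup [235.8 131.4] [296.4 147.7] tri [0.729  0.2663 0.0252] gap 0.0 top [0.7284 0.266  0.027 ] scene [0.7274 0.2645 0.027 ]
Lc [246.6 148.9] [290.3 155.2] tri [0.6609 0.2266 0.0473] gap 0.0016 top [0.6608 0.2258 0.05  ] scene [0.6579 0.2243 0.05  ]
Llo [259.7 171.5] [284.9 173.1] tri [0.5923 0.1863 0.0244] gap 0.0009 top [0.592  0.1858 0.027 ] scene [0.5899 0.1841 0.027 ]
Pup [379.5 161.6] [368.4 210.4] tri [ 0.604  -0.1908  0.0797] gap 0.001 top [ 0.6035 -0.1907  0.083 ] scene [ 0.6008 -0.1924  0.083 ]
Plo [381.8 215.4] [332.6 240.7] tri [ 0.4356 -0.1914  0.0787] gap 0.0005 top [ 0.4351 -0.191   0.083 ] scene [ 0.4326 -0.1937  0.083 ]
L [0.66067636 0.22630176 0.0248194 ] 0.15839163923695423 30.3284541833053
P [ 0.51983375 -0.19108204  0.07918957] 0.16842307643539303 0.22334979554791712
[ 0.40638779 -0.050043    0.00141368]
[ 0.50547059 -0.13824822  0.04005361]
top claw [406.1 186.4] 54 [ 0.5192 -0.2652  0.103 ]
top claw [357. 187.] 54 [ 0.5189 -0.1176  0.103 ]
scene claw [333.2 208.7] 46 [ 0.5164 -0.1198  0.103 ]
scene claw [371.1 233.4] 60 [ 0.5162 -0.2677  0.103 ]
```

```bash
cat >> h.py <<'E'
from scipy.spatial.transform import Rotation as Rt
def plan(s,p,yaw_y):
    "row (mm, deg) from the state s to TCP p, pointing down, jaw axis (tool y) at world yaw_y deg"
    R=Rt.from_rotvec(s["ee_rot"]); c,n=np.cos(np.radians(yaw_y)),np.sin(np.radians(yaw_y))
    T=Rt.from_matrix(np.array([[-n,c,0],[c,n,0],[0,0,-1]]).T)  # columns x,y,z
    T=Rt.from_matrix(np.column_stack([[-n,c,0],[c,n,0],[0,0,-1]]))
    return np.round(np.r_[R.inv().apply(np.array(p)-s["tool_pos"])*1000,np.degrees((R.inv()*T).as_rotvec())],1)
E
sed -i '/T=Rt.from_matrix(np.array/d' h.py
python3 - <<'E'
from h import *
from station import bot
s=bot.observe(); print(plan(s,(.6595,.2251,.34),-59.7))
W=cloud(np.load("top0.npz")); P=W.reshape(-1,3); 
near=P[(P[:,2]>.12)&(P[:,0]>.3)&(P[:,0]<.8)&(P[:,1]<.3)]
for y0 in np.arange(-.5,.3,.05):
    q=near[(near[:,1]>=y0)&(near[:,1]<y0+.05)]
    if len(q)>3: print(round(y0,2),len(q),np.percentile(q[:,0],2).round(3),q[:,2].max().round(3))
E
```

```text
[-5.612e+02 -1.863e+02  6.410e+01 -1.000e-01  1.000e-01  1.322e+02]
-0.5 372 0.663 0.248
-0.45 938 0.651 0.253
-0.4 1004 0.654 0.251
-0.35 247 0.675 0.252
-0.3 339 0.676 0.297
-0.25 438 0.714 0.296
-0.2 143 0.689 0.255
-0.15 484 0.689 0.265
-0.1 495 0.737 0.42
-0.05 552 0.749 0.421
-0.0 180 0.774 0.42
```

>>> {"fn": "servo_tool", "kwargs": {"motion": [[-561,-186,64,0,0,132],[-561,-186,64,0,0,132],[-561,-186,64,0,0,132],[-561,-186,64,0,0,132],[-561,-186,64,0,0,132],[-561,-186,64,0,0,132],[-561,-186,64,0,0,132],[-561,-186,64,0,0,132],[-561,-186,64,0,0,132],[-561,-186,64,0,0,132],[-561,-186,64,0,0,132],[-561,-186,64,0,0,132],[-561,-186,64,0,0,132],[-561,-186,64,0,0,132],[-561,-186,64,0,0,132],[-561,-186,64,0,0,132]], "fingers": 0}}

```text
time: 2.1
tool_pos: [0.6595, 0.2259, 0.3405]
ee_rot: [3.031, 0.827, -0.0]
contact_force: [1.5, 1.4, 0.9]
opening: 0.0877
```

Run:
```python
from h import *
from station import bot
s=bot.observe(); print(s["time"],s["tool_pos"],s["joint_pos"],s["contact_force"]); print(plan(s,(.6595,.2251,.211),-59.7))
```

```text
2.1 [0.65953091 0.22593904 0.34051659] [ 2.31079257e-01  5.51614601e-01  1.35038520e+00 -9.37003291e-05
  1.23988022e+00  1.26919334e+00] [1.45704515 1.44467177 0.91409943]
[ -0.4   0.7 129.5  -0.    0.    0.2]
```

>>> {"fn": "servo_tool", "kwargs": {"motion": [[0,0.5,50,0,0,0],[0,0.5,100,0,0,0],[0,0.5,118,0,0,0],[0,0.5,129,0,0,0],[0,0.5,129,0,0,0]]}}

```text
time: 2.72
tool_pos: [0.6603, 0.2256, 0.2122]
ee_rot: [3.031, 0.826, 0.001]
contact_force: [0.2, 0.9, 0.0]
opening: 0.0879
```

>>> {"fn": "servo_tool", "kwargs": {"motion": [[0,0,0,0,0,0],[0,0,0,0,0,0],[0,0,0,0,0,0],[0,0,0,0,0,0],[0,0,0,0,0,0],[0,0,0,0,0,0],[0,0,0,0,0,0],[0,0,0,0,0,0]], "fingers": 255}}

```text
time: 3.72
tool_pos: [0.6599, 0.2254, 0.2116]
ee_rot: [3.031, 0.826, -0.0]
contact_force: [0.4, 0.1, -1.0]
opening: 0.0219
```

>>> {"fn": "servo_tool", "kwargs": {"motion": [[0,0,-10,0,0,0],[0,0,-40,0,0,0],[0,0,-80,0,0,0],[0,0,-120,0,0,0],[0,0,-150,0,0,0],[0,0,-150,0,0,0]]}}

```text
time: 4.47
tool_pos: [0.6607, 0.2257, 0.3648]
ee_rot: [3.031, 0.826, 0.009]
contact_force: [0.7, 0.5, -2.7]
opening: 0.022
```

Run:
```python
from h import *
from station import bot
s=bot.observe(); print(s["time"],s["tool_pos"],s["opening"],s["contact_force"]); print(plan(s,(.518,-.192,.36),-50))
```

```text
4.475 [0.66065485 0.22569928 0.36479463] 0.022047348809202956 [ 0.73986803  0.49990614 -2.68991897]
[-3.349e+02  2.876e+02  3.500e+00  1.000e-01 -3.000e-01 -9.500e+00]
```

>>> {"fn": "servo_tool", "kwargs": {"motion": [[-17,14,0,0,0,0],[-50,43,0,0,0,-1],[-90,77,0,0,0,-2],[-130,112,0,0,0,-4],[-170,146,0,0,0,-5],[-210,180,0,0,0,-6],[-250,215,0,0,0,-7],[-285,245,0,0,0,-8],[-312,268,0,0,0,-9],[-328,282,0,0,0,-9.5],[-335,288,0,0,0,-9.5],[-335,288,0,0,0,-9.5],[-335,288,0,0,0,-9.5]]}}

```text
time: 6.1
tool_pos: [0.5171, -0.1919, 0.3612]
ee_rot: [-2.951, -1.074, 0.001]
contact_force: [0.5, 0.6, -3.5]
opening: 0.0217
```

Run:
```python
from h import *
from station import bot
s=bot.observe(); print(s["time"],s["tool_pos"],s["opening"],s["contact_force"]); print(plan(s,(.518,-.192,.36),-50))
o=[]
for n in("top","scene"):
    d=bot.snapshot(n); np.savez(n+"1.npz",**d)
    a,b=((330,130),(300,140))[n=="scene"]
    o.append(cv2.resize(d["frame"][b:b+130,a:a+130],(400,400),interpolation=cv2.INTER_NEAREST))
cv2.imwrite("pics/held.png",np.hstack(o))
```

```text
6.1 [ 0.51711513 -0.19192625  0.36122689] 0.021706979960182487 [ 0.48881028  0.58549835 -3.54712747]
[ 0.6  0.6  1.2 -0.1  0.   0. ]
```

View pics/held.png

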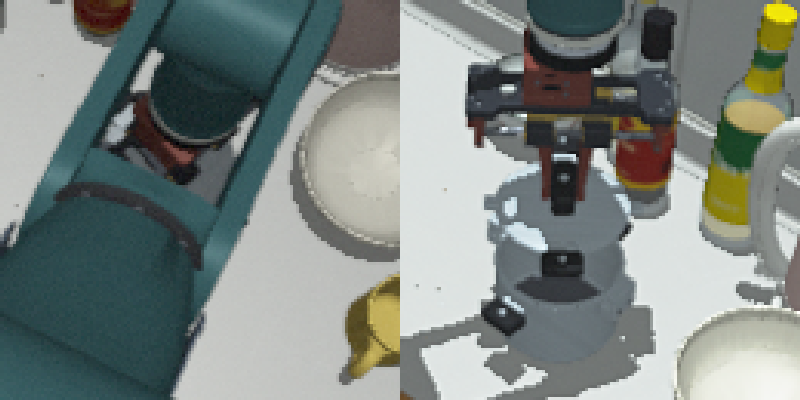

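Run:
```python
from h import *
A,B=np.load("top1.npz"),np.load("scene1.npz")
g=dot(B,352,223.8); h=.3612-.2116+.0257
p=ray(B,*g,h); print(g,p, "lid centre (scene)",p[:2]+.0792*np.array([np.cos(np.radians(40)),np.sin(np.radians(40))]))
g=dot(B,369.1,210) ; print("pot dots", dot(B,332.6,240.7), ray(B,*dot(B,332.6,240.7),.083))
# pot rim circle from scene0/top0: rim points from rim-height depth band
for n,(a,b,c,e) in(("top",(345,152,416,226)),("scene",(320,200,385,262))):
    d=np.load(n+"0.npz"); m=np.zeros((400,640),np.uint8); m[b:e,a:c]=1
    W=cloud(d); u=np.where((W[...,2]>.082)&(W[...,2]<.098)&(m>0)&(d["frame"].max(2)>90)); q=ray(d,u[1],u[0],.09)[:,:2]
    r0=np.median(q,0); c0=np.array([.518,-.192])
    for _ in range(20):
        r=np.linalg.norm(q-c0,axis=1); k=(r>.056)&(r<.066)
        M=np.c_[2*q[k],np.ones(k.sum())]; x=np.linalg.lstsq(M,(q[k]**2).sum(1),rcond=None)[0]; c0=x[:2]
    print(n,"rim centre",c0,"R",np.sqrt(x[2]+c0@c0),k.sum())
```

```text
(np.float64(352.31209677419355), np.float64(223.38427419354844)) [ 0.45569027 -0.24351496  0.1753    ] lid centre (scene) [ 0.51636099 -0.19260618]
pot dots (np.float64(332.6220454545454), np.float64(240.66499999999996)) [ 0.43263176 -0.1936977   0.083     ]
top rim centre [ 0.51922799 -0.19115426] R 0.06162119473639644 254
scene rim centre [ 0.51608724 -0.19354962] R 0.06094485847680009 246
```

>>> {"fn": "servo_tool", "kwargs": {"motion": [[0,0.5,20,0,0,0],[0,0.5,45,0,0,0],[0,0.5,54,0,0,0],[0,0.5,57,0,0,0],[0,0.5,60,0,0,0],[0,0.5,62,0,0,0],[0,0.5,63,0,0,0],[0,0.5,63,0,0,0]]}}

```text
time: 7.2
tool_pos: [0.5177, -0.1931, 0.2989]
ee_rot: [2.952, 1.074, 0.001]
contact_force: [-0.5, 1.0, -3.1]
opening: 0.0219
```

>>> {"fn": "servo_tool", "kwargs": {"motion": [[0,0,2,0,0,0],[0,0,4,0,0,0],[0,0,6,0,0,0],[0,0,8,0,0,0],[0,0,9,0,0,0],[0,0,9,0,0,0]]}}

```text
time: 7.95
tool_pos: [0.5182, -0.193, 0.2908]
ee_rot: [2.951, 1.073, 0.003]
contact_force: [-0.6, 1.9, 7.3]
opening: 0.0221
```

>>> {"fn": "servo_tool", "kwargs": {"motion": [[0,0,-0.5,0,0,2],[0,0,-0.5,0,0,6],[0,0,-0.5,0,0,10],[0,0,-0.5,0,0,14],[0,0,-0.5,0,0,18],[0,0,-0.5,0,0,22],[0,0,-0.5,0,0,26],[0,0,-0.5,0,0,29],[0,0,-0.5,0,0,31],[0,0,-0.5,0,0,31]]}}

```text
time: 9.2
tool_pos: [0.5176, -0.193, 0.2903]
ee_rot: [3.132, 0.246, 0.0]
contact_force: [-0.3, 2.9, 1.7]
opening: 0.0221
```

Run:
```python
from h import *
from station import bot
s=bot.observe(); print(s["time"],s["tool_pos"],s["contact_force"],s["wrist_torque"]); print(plan(s,(.518,-.193,.29),-89.8))
d=bot.snapshot("scene"); np.savez("scene2.npz",**d)
cv2.imwrite("pics/turn.png",cv2.resize(d["frame"][170:270,300:400],(600,600),interpolation=cv2.INTER_CUBIC))
```

```text
9.2 [ 0.5176067  -0.19302755  0.290282  ] [-0.30729953  2.89090992  1.74196438] [ 0.43054172 -0.15870554  0.11913548]
[ 0.4  0.   0.3  0.  -0.   8.8]
```

View pics/turn.png

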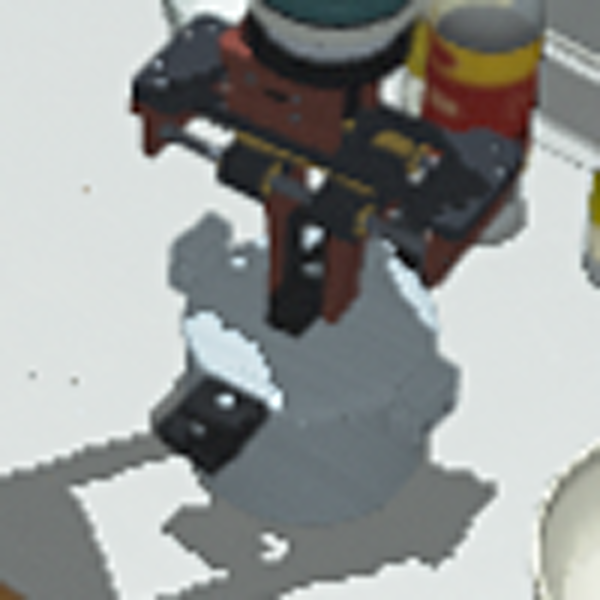

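>>> {"fn": "servo_tool", "kwargs": {"motion": [[0,0,0,0,0,2],[0,0,0,0,0,4],[0,0,0,0,0,6],[0,0,0,0,0,7],[0,0,0,0,0,7]]}}

```text
time: 9.88
tool_pos: [0.5176, -0.1931, 0.2902]
ee_rot: [3.141, 0.054, 0.0]
contact_force: [0.3, 2.2, 2.2]
opening: 0.0218
```

```bash
cat > st.py <<'E'
from h import *
from station import bot
s=bot.observe(); print(s["time"],s["tool_pos"],s["contact_force"],s["wrist_torque"]); print(plan(s,(.518,-.193,.29),-89.8))
E
python3 st.py
```

```text
9.875 [ 0.51761762 -0.19311985  0.29022628] [0.32783028 2.17648843 2.15128756] [ 0.50552951 -0.20505971  0.15697043]
[ 0.4 -0.1  0.2  0.  -0.   1.8]
```

>>> {"fn": "servo_tool", "kwargs": {"motion": [[0,0,0,0,0,1],[0,0,0,0,0,2],[0,0,0,0,0,2]]}}

```text
time: 10.25
tool_pos: [0.5183, -0.1932, 0.2902]
ee_rot: [3.141, -0.001, 0.003]
contact_force: [5.4, 2.5, -1.7]
opening: 0.0218
```

```bash
python3 st.py
```

```text
10.25 [ 0.51829257 -0.19324578  0.2902217 ] [ 5.42469     2.47821078 -1.69660665] [ 0.51261589 -0.82638659  0.24021505]
[-0.3 -0.2  0.2  0.  -0.1 -0.3]
```

>>> {"fn": "servo_tool", "kwargs": {"motion": [[0.4,0,0,0,0,0.5],[0.4,0,0,0,0,1],[0.4,0,0,0,0,1]]}}

```text
time: 10.62
tool_pos: [0.519, -0.1933, 0.2902]
ee_rot: [3.141, -0.028, 0.004]
contact_force: [7.6, 1.9, -4.6]
opening: 0.0217
```

```bash
python3 st.py
```

```text
10.625 [ 0.51901328 -0.19332237  0.29021105] [ 7.57376366  1.93449836 -4.56592818] [ 0.53761265 -1.15046443  0.46253847]
[-1.  -0.3  0.2  0.1 -0.2 -1.2]
```

>>> {"fn": "servo_tool", "kwargs": {"motion": [[0,0,0,0,0,0],[0,0,0,0,0,0],[0,0,0,0,0,0],[0,0,0,0,0,0],[0,0,0,0,0,0],[0,0,0,0,0,0]], "fingers": 0}}

```text
time: 11.38
tool_pos: [0.5179, -0.1931, 0.2902]
ee_rot: [3.141, -0.028, -0.0]
contact_force: [-0.7, -0.5, 0.3]
opening: 0.0778
```

>>> {"fn": "servo_tool", "kwargs": {"motion": [[0,0,-10,0,0,0],[0,0,-50,0,0,0],[0,0,-100,0,0,0],[0,0,-150,0,0,0],[-50,0,-170,0,0,0],[-100,100,-170,0,0,0],[-100,-50,-170,0,0,0],[-100,-110,-170,0,0,0],[-100,-170,-170,0,0,0],[-100,-230,-170,0,0,0],[-100,-230,-170,0,0,0],[-100,-230,-170,0,0,0]]}}

```text
time: 12.88
tool_pos: [0.4216, 0.0407, 0.4609]
ee_rot: [-3.141, 0.021, -0.001]
contact_force: [0.3, -0.9, -0.4]
opening: 0.0875
```

```bash
python3 st.py
python3 - <<'E'
from h import *
from station import bot
o=[]
for n in("top","scene"):
    d=bot.snapshot(n); np.savez(n+"3.npz",**d)
    a,b=((340,145),(312,190))[n=="scene"]
    o.append(cv2.resize(d["frame"][b:b+80,a:a+80],(400,400),interpolation=cv2.INTER_NEAREST))
cv2.imwrite("pics/done.png",np.hstack(o))
E
```

```text
12.875 [0.42155762 0.04069281 0.46088594] [ 0.2732982  -0.91797813 -0.37758285] [-0.02278768  0.17600458  0.00638104]
[ 9.950e+01  2.324e+02  1.709e+02 -0.000e+00 -1.000e-01 -1.000e+00]
```

View pics/done.png

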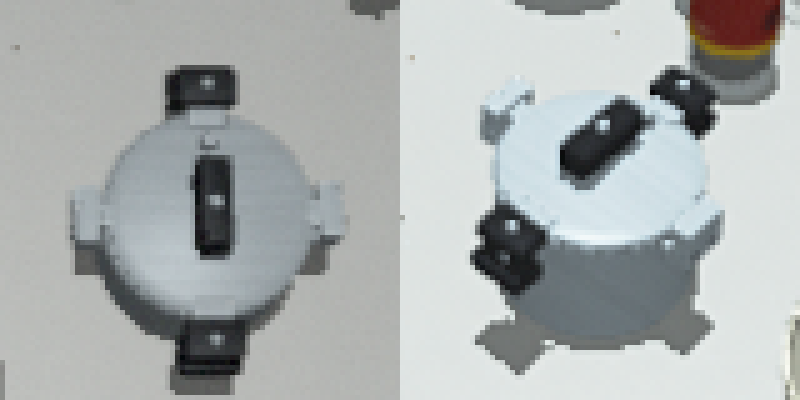

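Run:
```python
from h import *
A,B=np.load("top3.npz"),np.load("scene3.npz")
R={}
for k,(a,b) in dict(up=((381.4,161.6),(368.6,206.8)),c=((382.8,185),(352.6,215)),lo=((383,213),(334.4,234.4))).items():
    a,b=dot(A,*a),dot(B,*b); R[k],g=tri(A,a,B,b); print(k,np.round(a,1),np.round(b,1),R[k].round(4),round(g,4),"top",ray(A,*a,.104).round(4),"scene",ray(B,*b,.104).round(4))
v=R['up']-R['lo'];print("lid",(R['up']+R['lo'])/2,np.linalg.norm(v),np.degrees(np.arctan2(v[1],v[0])))
print("pot dot",dot(B,333.2,241.2),"was",dot(np.load("scene0.npz"),332.6,240.7))
for n,(a,b,c,e) in(("top",(345,152,416,226)),("scene",(320,195,385,262))):
  for i in "03":
    d=np.load(n+i+".npz"); W=cloud(d); m=np.zeros((400,640),bool); m[b:e,a:c]=1
    r=np.hypot(W[...,0]-.5185,W[...,1]+.192)
    q=m&(r>.066)&(r<.09)&(abs(W[...,0]-.518)<.03)&(W[...,2]>.097)&(W[...,2]<.111)
    C=[ray(d,*cc,.103)[:2] for cc,s,l in blobs(q,12)]; print(n,i,np.round(C,4))
    if len(C)==2:
        C=sorted(C,key=lambda t:t[1]); w=C[1]-C[0]; print("  claw mid",(C[0]+C[1])/2,"pot yaw",np.degrees(np.arctan2(-w[0],w[1])))
# change elsewhere in the top view
a0=np.load("top0.npz")["frame"]; df=cv2.absdiff(a0,A["frame"]).max(2)>60
print([(c.round(),s[4]) for c,s,l in blobs(df,25)])
```

```text
up [381.  161.1] [368.3 206.3] [ 0.5988 -0.1925  0.1029] 0.0012 top [ 0.599  -0.1928  0.104 ] scene [ 0.5972 -0.1929  0.104 ]
c [382.8 184.6] [352.4 214.4] [ 0.52   -0.1924  0.1261] 0.0001 top [ 0.5254 -0.1951  0.104 ] scene [ 0.5372 -0.1793  0.104 ]
lo [382.8 212.3] [333.9 234.5] [ 0.4403 -0.1918  0.1024] 0.0009 top [ 0.4404 -0.1919  0.104 ] scene [ 0.4389 -0.1925  0.104 ]
lid [ 0.51956321 -0.19216064  0.10265183] 0.15844063018685597 -0.2572900210375585
pot dot (np.float64(332.5327058823529), np.float64(241.03576470588234)) was (np.float64(332.6247240618102), np.float64(240.6710816777042))
top 0 [[ 0.5198 -0.2653]
 [ 0.5189 -0.1176]]
  claw mid [ 0.51934858 -0.19142061] pot yaw 0.3299627776384798
top 3 [[ 0.5193 -0.2649]
 [ 0.5184 -0.1173]]
  claw mid [ 0.51884868 -0.191093  ] pot yaw 0.38398208126594724
scene 0 [[ 0.5161 -0.1195]
 [ 0.5162 -0.268 ]]
  claw mid [ 0.51614895 -0.19373522] pot yaw 0.001124762085898584
scene 3 [[ 0.5157 -0.1193]
 [ 0.5165 -0.2676]]
  claw mid [ 0.5160916  -0.19345081] pot yaw 0.32846651365635615
[(array([237., 132.]), np.int32(101)), (array([247., 150.]), np.int32(153)), (array([291., 212.]), np.int32(8768)), (array([380., 188.]), np.int32(936)), (array([250., 172.]), np.int32(37)), (array([382., 211.]), np.int32(25)), (array([331., 269.]), np.int32(124)), (array([ 23., 276.]), np.int32(822)), (array([279., 295.]), np.int32(1447)), (array([ 78., 341.]), np.int32(9205)), (array([247., 354.]), np.int32(7000)), (array([345., 337.]), np.int32(187)), (array([331., 343.]), np.int32(126)), (array([358., 380.]), np.int32(456))]
```

Run:
```python
from h import *
from station import bot
a,b=np.load("scene0.npz")["frame"],np.load("scene3.npz")["frame"]
df=cv2.absdiff(a,b).max(2)
for n,(x0,y0,x1,y1) in dict(lid_a=(190,162,255,195),lid_c=(250,186,300,222),mug=(355,280,408,332),bowl=(385,235,458,300),spoon=(192,198,242,228)).items(): print(n,(df[y0:y1,x0:x1]>60).sum())
print(bot.close_job())
```

```text
lid_a 0
lid_c 226
mug 0
bowl 0
spoon 0
the job is handed in; nothing more can be done
None
```

The pressure cooker is closed and handed in. I used lid_b, picked out by its grip spacing: 158 mm, against about 174 and 139 mm for the other two. I lifted it by its handle, set it on the rim at about 40° anticlockwise and turned it clockwise until the wrist torque rose at the stop. Then I released it and moved the arm away.

**Seating:** The lid rose by 78 mm, exactly the height for sitting on the rim. It is centred on the pot to about 1 mm. Its final angle is −0.3° against about +0.3° for the pot, so the lugs are under the claws and the grips line up.

**Pot:** It moved by about 0.5 mm or less, which is within measuring noise.

**Forces and time:** The highest force I read was about 10 N. The arm was clear by about 13 s.

**Other objects:** Lid_a, the mug, the bowl and the spoon show no change in the scene picture. Lid_c's area did change (226 pixels). I think this is the parked arm or its shadow across that view. I planned no contact with lid_c and felt none, but I didn't get a clear view to confirm it.

**Cameras:** The two disagreed by 2–3 mm in absolute position, so I aimed midway and checked the lid against the pot within one camera.

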